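# Shift a turned ring with the lifting spatula

### The job

Two turned aluminium discs lie on pairs of wooden strips on the workshop bench; a third pair is empty. Slide the spatula's blade under the disc with the wide bore, lift that disc on the blade and, keeping it level and without touching it with the fingers, set it down centred on the empty pair of strips. Draw the blade right out from under it and leave the spatula standing on the bench; leave the other disc where it is.

Things in the scene. Friction and masses are not known exactly. Their poses are not given: they have to be found in the camera images.
- ring: the disc to move: a flat turned aluminium ring, 120 mm outside diameter, 12 mm thick, with a wide bore of 50 mm right through it, 0.24 to 0.38 kg. Origin: centre of its underside. It starts centred on a pair of wooden strips like those of stand_free, its underside 22 mm above the bench; at the start its x axis runs parallel to these strips and points away from the robot
- hub_disc: the other disc, to be left alone: 120 mm outside diameter, 12 mm thick, with a raised hub of 44 mm diameter in the middle (22 mm over all) and a small bore of 16 mm. Origin: centre of its underside. It lies on a pair of strips of its own
- stand_free: the empty pair of wooden strips, fixed to the bench: each 160 mm long, 22 mm wide and 22 mm high, parallel, with an open channel 80 mm wide between them, at bench height and open at both ends. Origin: at bench level, in the middle of the channel. x axis: along the strips, away from the robot
- lifter_grip (a point): loose C-shaped lifting spatula, 0.3 kg, standing on its blade. Point: in the black grip bar (22 wide, 26 tall, along x from -72 to +38 mm), 105 mm above the blade's underside. x: where the blade points; z up. Steel blade 52 wide, 4 thick, from x -72 to +56; an upright plate at x -72 joins blade and bar. With this point over a disc's centre the disc lies balanced on the blade, clear of the plate
Mind the look-alikes: they are no part of the job. What is shaped like the stand_free but blue is not meant.

How it is judged:
By the outcome, as a careful person would: the job done as asked, in the order asked, and still so for the second after the job is handed in, with the robot touching nothing.
It also fails if it takes over 58 s, if anything falls off the work surface, if the arm or the gripper's body presses on something with over 40 N, if the wrist force passes 120 N, or if a joint passes its speed limit or range.

### The arm

A 7-joint arm with a two-finger parallel gripper is mounted at the origin on the work surface. World frame = base frame: x ahead of the robot, y to its left, z up, the work surface at z = 0. Lengths are in m, angles in rad, forces in N, time in s.
With the tool pointing down it reaches from about 0.4 to 0.85 m from the base axis. Payload 4.4 kg.
Tool frame: the origin (TCP) lies on the centre line of the jaws, within the pads' length; the fingertips stand 25 mm ahead of it and the grasp point (between the pads) lies 6 mm ahead of it (bot.tip_extent is the distance from the TCP to the fingertips, in m); z points along the fingers, y is the direction in which the jaws open and shut (so a half turn about z gives the same grasp; the last joint's range is limited). The gripper opens to 94 mm and grips with 3 to 60 N. Pads are 16 mm wide; open, the fingers measure 119 mm over their backs; the gripper's body (75 mm by 177 mm) begins 78 mm behind the grasp point.
Start: joints at [-1.31, 0.628, 0.038, 1.517, -0.027, 0.996, -0.02], TCP at [0.209, 0.616, 0.23] pointing down, gripper open.
Joint ranges: [-3.06, 3.06], [-0.37, 2.12], [-1.25, 1.32], [0.18, 2.47], [-1.1, 4.24], [0.23, 1.98], [-2.94, 2.94]. Speed limits (rad/s): [2.57, 2.57, 3.14, 3.14, 3.14, 3.14, 3.14].

### API

Orientations are given as a unit quaternion [x, y, z, w].
In Python, from cell import bot, eyes gives the robot as it stands.
- The arm moves only by the shell command python3 -m pendant 'ROWS' [OPENING]. ROWS is JSON, a list of rows, each an object with "delta_pos": the shift along the world's x, y, z in cm, a list of three; "delta_rot": the turn, a rotation vector about the world's x, y, z in degrees, a list of three. In form: [{"delta_pos": [x, y, z], "delta_rot": [wx, wy, wz]}, ...]. A call has 1 to 5 rows; each row is the pose to reach, as a shift and turn from the pose measured when the call began; what a row does not reach only later rows make up. A row lasts 1/10 s, in which the tool goes at most 50 mm and 8.59 degrees, less where a joint would pass 70% of its speed; a pose out of reach is approached as far as the arm can. A call with a gripper value outside its range is refused whole. OPENING is the gripper command: -1 is shut, 1 is fully open, values between are in proportion, set as the call begins (- or left out, the last holds). The fingers move at their own pace and stop on an object; the grip force is fixed at half the most. Time passes only in rows, so rows that repeat a pose let the fingers close. It gives the time, the measured TCP pose, the force and the opening at its end, in the units of the state.
- bot.sense(): the state, without advancing time (a new reading comes with each control period).
- eyes.grab_frame(name): name is "side" or "top" or "wrist"; returns the picture (420x560x3 uint8, red, green, blue); there is no depth.
- eyes.get_calibration(name): a dict with "fx", "fy", "cx", "cy" (pixels), "dist_coeffs" ([k1, k2, p1, p2, k3] as OpenCV has them; the pictures are not rectified), "origin" and "orientation" of the camera in the world. Camera axes: x right, y down, z forward; pixel columns grow to the right and rows downward; lengths in m; the calibration is good to about 2 mm. A picture is of the moment at which its call begins: read the wrist's pose just before it. get_calibration takes no time and is no camera call; for the wrist camera it gives the pose at the moment of the call.
- bot.sign_off(): hands the job in, once; it reports no verdict.
The state is a dict: "time_s": time; "joints": joint angles; "qvel": joint speeds; "joint_torque": joint torques, N m; "position": TCP position; "orientation": TCP orientation; "contact_force": force on the tool from outside, world axes, zero at the start; "wrist_torque": the same for the moment, N m; "gripper_width": opening from 0.0 (shut) to 1.0 (fully open).
Only numpy, scipy, OpenCV 4.12 (cv2) and the standard library are available. Lean on these libraries where they do the work, as an engineer would, in place of code of your own. Each camera call takes 0.05 s, during which the arm holds its last target.

## Working session

There is one attempt and no reset: what is moved stays moved. The work goes in short steps, Python scripts to look and compute and a shell command to move; the robot and the scene stay as the last step left them, time stands still between calls to the robot, and variables do not carry over. Pictures are saved under pics/ and viewed, and the job is handed in when it is done.

```bash
ls; mkdir -p pics
python3 - <<'E'
from cell import bot, eyes
import cv2
s=bot.sense();print({k:s[k] for k in('time_s','position','orientation','gripper_width','contact_force')},bot.tip_extent)
for n in('side','top','wrist'):
    c=eyes.get_calibration(n);print(n,c)
    cv2.imwrite(f'pics/a_{n}.png',eyes.grab_frame(n)[:,:,::-1])
E
```

```text
pics
{'time_s': 0.0, 'position': array([0.20843513, 0.61502569, 0.22957888]), 'orientation': array([ 1.62669816e-01,  9.86680125e-01, -9.16946531e-04, -1.44930238e-04]), 'gripper_width': 0.9978670132034873, 'contact_force': array([-0.46757186,  0.01878191, -0.52088901])} 0.025
side {'fx': 382.2763383172541, 'fy': 382.2763383172541, 'cx': 281.9334693423305, 'cy': 209.0960076581658, 'dist_coeffs': array([-0.09944544,  0.        ,  0.        ,  0.        ,  0.        ]), 'origin': array([0.24697773, 0.51002481, 0.55718487]), 'orientation': array([-0.16691125,  0.87172812, -0.45076877,  0.09506967])}
top {'fx': 480.61033023114265, 'fy': 480.61033023114265, 'cx': 284.04514803391845, 'cy': 212.79633270775864, 'dist_coeffs': array([-0.13788889,  0.        ,  0.        ,  0.        ,  0.        ]), 'origin': array([ 0.3995262 , -0.08175349,  1.30535578]), 'orientation': array([ 0.70732268, -0.70624719,  0.02458787, -0.01746316])}
wrist {'fx': 362.8906125546843, 'fy': 362.8906125546843, 'cx': 279.4276330675616, 'cy': 210.67670801000992, 'dist_coeffs': array([-0.01666345,  0.        ,  0.        ,  0.        ,  0.        ]), 'origin': array([0.13162568, 0.64080889, 0.38243893]), 'orientation': array([0.80450875, 0.57695796, 0.0812692 , 0.11524104])}
```

View pics/a_top.png

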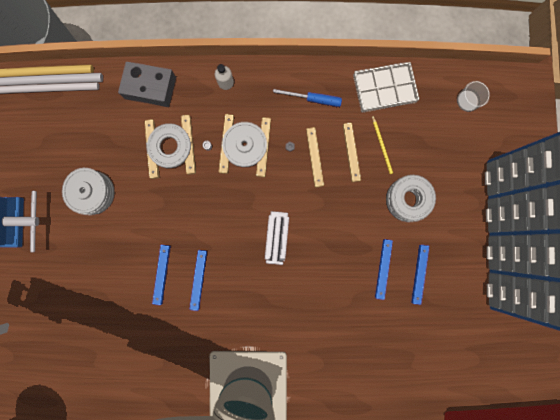

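View pics/a_side.png

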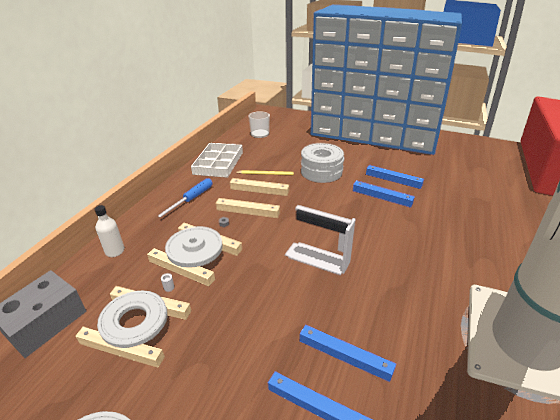

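View pics/a_wrist.png

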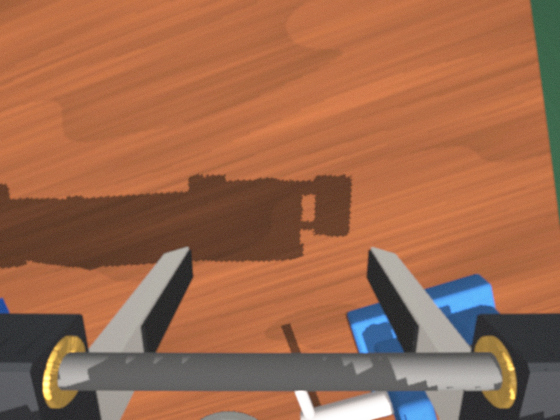

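```bash
cat > h.py <<'E'
import numpy as np, cv2
from scipy.spatial.transform import Rotation as R
def ray(c,px):
    K=np.array([[c['fx'],0,c['cx']],[0,c['fy'],c['cy']],[0,0,1]])
    p=cv2.undistortPoints(np.array(px,float).reshape(-1,1,2),K,np.array(c['dist_coeffs'])).reshape(-1,2)
    d=R.from_quat(c['orientation']).apply(np.c_[p,np.ones(len(p))])
    return np.array(c['origin']),d
def plane(c,px,z):
    o,d=ray(c,px); return o+d*((z-o[2])/d[:,2])[:,None]
def proj(c,P):
    K=np.array([[c['fx'],0,c['cx']],[0,c['fy'],c['cy']],[0,0,1]])
    r=R.from_quat(c['orientation']).inv()
    q=r.apply(np.atleast_2d(P)-c['origin'])
    return cv2.projectPoints(q,np.zeros(3),np.zeros(3),K,np.array(c['dist_coeffs']))[0].reshape(-1,2)
def crop(src,x,y,w,h,s,out):
    i=cv2.imread(src)[y:y+h,x:x+w]; cv2.imwrite(out,cv2.resize(i,None,fx=s,fy=s,interpolation=cv2.INTER_CUBIC))
E
python3 - <<'E'
from h import *
crop('pics/a_top.png',135,105,240,90,3.3,'pics/b1.png')
crop('pics/a_top.png',245,195,70,80,7,'pics/b2.png')
crop('pics/a_side.png',200,150,180,140,4,'pics/b3.png')
from cell import eyes
c=eyes.get_calibration('top')
img=cv2.imread('pics/a_top.png');hsv=cv2.cvtColor(img,cv2.COLOR_BGR2HSV)
m=cv2.inRange(hsv,(15,60,150),(32,170,255));m[:100]=0;m[200:]=0
n,l,s,ce=cv2.connectedComponentsWithStats(m)
for i in range(1,n):
    if s[i,4]>60:
        pts=np.argwhere(l==i)[:,::-1].astype(np.float32)
        r=cv2.minAreaRect(pts); b=cv2.boxPoints(r)
        P=plane(c,b,.022)
        print(s[i],np.round(ce[i],1),'box',np.round(r[1],1),np.round(P.mean(0)*1000),[round(float(np.linalg.norm(P[k]-P[k+1])*1000)) for k in(0,1)])
E
```

```text
[181 115  11  27 168] [186.3 125. ] box [26.8  8.7] [707. 173.  22.] [24, 75]
[222 114  11  23 130] [227.2 122.8] box [ 8.1 22.8] [714.  60.  22.] [63, 22]
[256 117  15  60 337] [263.6 147.2] box [ 9. 59.] [656. -38.  22.] [162, 24]
[372 116  21  58 189] [382.3 145.6] box [60.4  3.7] [ 663. -361.   22.] [10, 166]
[145 119   9  24 138] [148.3 128.1] box [23.  8.] [701. 275.  22.] [22, 64]
[344 123  17  59 504] [351.9 152.1] box [58.8  8.8] [ 643. -279.   22.] [24, 162]
[306 127  18  60 529] [314.7 156.7] box [59.4  9. ] [ 629. -177.   22.] [25, 162]
[185 143  10  31 182] [189.9 161.7] box [29.7  9. ] [624. 163.  22.] [24, 81]
[219 147  10  26 166] [222.9 162.4] box [ 8.8 25.1] [619.  69.  22.] [68, 24]
[147 154  11  24 150] [151.7 167.6] box [23.6  8.3] [604. 264.  22.] [23, 65]
```

View pics/b1.png

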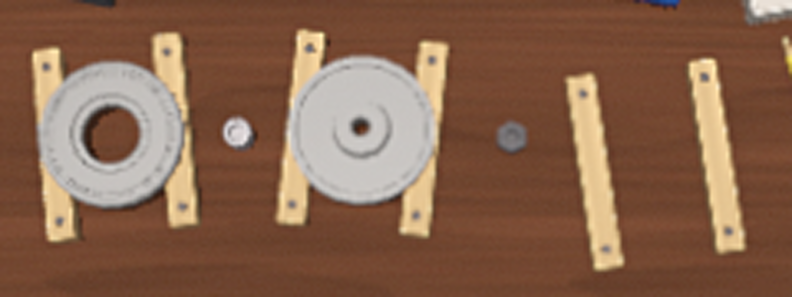

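View pics/b2.png

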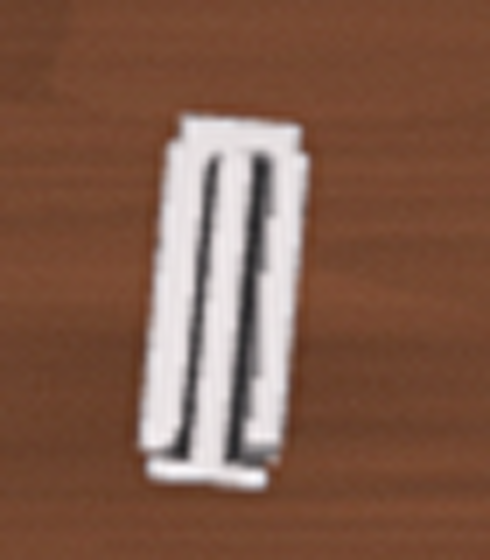

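View pics/b3.png

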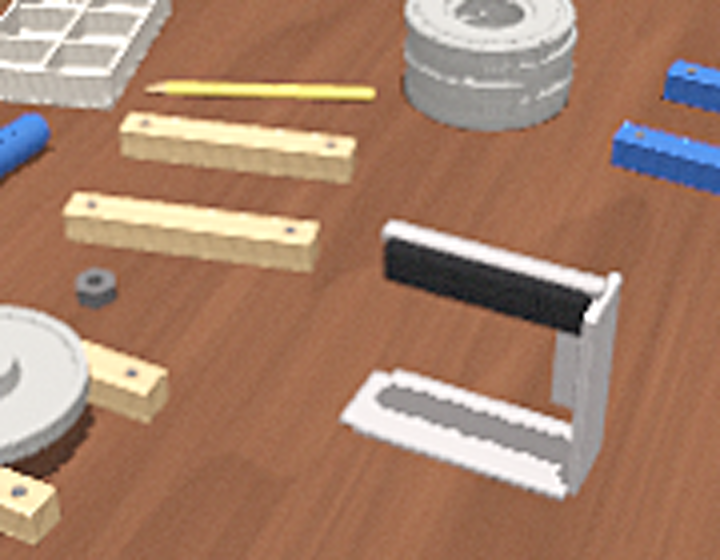

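Run:
```python
from h import *
from cell import eyes
c=eyes.get_calibration('top')
img=cv2.imread('pics/a_top.png');hsv=cv2.cvtColor(img,cv2.COLOR_BGR2HSV)
def cr(p): return [245+(p[0]+.5)/7-.5,195+(p[1]+.5)/7-.5]
B=plane(c,[cr((236,160)),cr((209,455)),cr((207,470))],.118)
print('bar top',np.round(B*1000,1), 'yaw',np.degrees(np.arctan2(*(B[0]-B[1])[[1,0]])))
F=plane(c,[cr((180,118)),cr((302,128)),cr((142,447)),cr((283,455))],.004);print('blade front L,R, rear',np.round(F*1000,1),'w',np.linalg.norm(F[0]-F[1]))
# discs
g=cv2.inRange(hsv,(0,0,120),(180,35,255));
n,l,s,ce=cv2.connectedComponentsWithStats(g)
for i in range(1,n):
    if s[i,4]>700 and 100<ce[i][1]<180:
        m=(l==i).astype(np.uint8);co=max(cv2.findContours(m,0,1)[0],key=cv2.contourArea)
        e=cv2.fitEllipse(co);print(s[i],e,'centre z.034',np.round(plane(c,[e[0]],.034)*1000,1),'diam',np.round(np.linalg.norm(np.diff(plane(c,[[e[0][0]-e[1][0]/2,e[0][1]],[e[0][0]+e[1][0]/2,e[0][1]]],.034),axis=0))*1000))
# strips
m=cv2.inRange(hsv,(15,60,150),(32,170,255));
for nm,boxs in dict(ringL=[(140,112,22,70)],ringR=[(179,110,18,68)],freeL=[(304,122,22,68)],freeR=[(342,118,22,68)]).items():
    x,y,w,h=boxs[0];pts=np.argwhere(m[y:y+h,x:x+w])[:,::-1]+[x,y]
    P=plane(c,pts,.022)[:,:2]
    # side faces may show; fit direction by PCA and report
    a=cv2.minAreaRect((P*1000).astype(np.float32));L=cv2.fitLine(P.astype(np.float32),cv2.DIST_HUBER,0,.001,.001).ravel()
    print(nm,np.round(a[0],1),np.round(a[1],1),'rectang',round(a[2],1),'fit yaw',np.degrees(np.arctan2(L[1]*np.sign(L[0]),abs(L[0]))).round(2),np.round(L[2:]*1000,1))
```

```text
bar top [[458.7 -79.4 118. ]
 [354.8 -70.1 118. ]
 [349.5 -69.4 118. ]] yaw -5.121791038392843
blade front L,R, rear [[ 480.7  -57.5    4. ]
 [ 476.9 -104.8    4. ]
 [ 353.5  -43.2    4. ]
 [ 350.5  -97.6    4. ]] w 0.047437336970067
[ 222  122   45   45 1521] ((244.1493682861328, 143.96998596191406), (43.11864471435547, 43.79188919067383), 13.636527061462402) centre z.034 [[659.9  12.7  34. ]] diam 116.0
[ 146  124   45   44 1246] ((168.2496337890625, 145.22364807128906), (42.251861572265625, 43.28748321533203), 39.6964225769043) centre z.034 [[657.2 217.9  34. ]] diam 116.0
ringL [652.4 270.1] [161.4  24.3] rectang 6.2 fit yaw 6.4 [651.6 272.3]
ringR [664.  167.9] [161.9  24.4] rectang 6.8 fit yaw 6.76 [649.7 164.3]
freeL [ 628.7 -177.2] [162.4  24.4] rectang 8.3 fit yaw 8.2 [ 628.1 -177.4]
freeR [ 643.1 -278.5] [161.4  24.1] rectang 8.2 fit yaw 8.45 [ 641.4 -278.6]
```

```bash
python3 -m pendant '[{"delta_pos":[3,-4,0],"delta_rot":[0,0,3]},{"delta_pos":[6,-8,0],"delta_rot":[0,0,6]},{"delta_pos":[9,-12,0],"delta_rot":[0,0,9]},{"delta_pos":[12,-16,0],"delta_rot":[0,0,12]},{"delta_pos":[15,-20,0],"delta_rot":[0,0,13.7]}]' 1; python3 -m pendant '[{"delta_pos":[2,-4,0],"delta_rot":[0,0,0]},{"delta_pos":[4,-8,0],"delta_rot":[0,0,0]},{"delta_pos":[5,-12.5,0],"delta_rot":[0,0,0]},{"delta_pos":[6,-17,0],"delta_rot":[0,0,0]},{"delta_pos":[6,-21.5,0],"delta_rot":[0,0,0]}]'
```

```text
time_s: 0.65
position: [0.3591, 0.4135, 0.2297]
orientation: [0.043, 0.999, -0.001, -0.0]
contact_force: [0.1, 0.8, 0.3]
gripper_width: 0.996
time_s: 1.15
position: [0.4203, 0.1965, 0.2296]
orientation: [0.043, 0.999, -0.001, 0.001]
contact_force: [0.9, -1.5, 0.3]
gripper_width: 1.0
```

```bash
python3 -m pendant '[{"delta_pos":[0,-4.5,0],"delta_rot":[0,0,0]},{"delta_pos":[0,-9,0],"delta_rot":[0,0,0]},{"delta_pos":[0,-13.5,0],"delta_rot":[0,0,0]},{"delta_pos":[0,-18,0],"delta_rot":[0,0,0]},{"delta_pos":[0,-22.5,0],"delta_rot":[0,0,0]}]'; python3 -m pendant '[{"delta_pos":[0,-3,0],"delta_rot":[0,0,0]},{"delta_pos":[0.1,-4.8,0],"delta_rot":[0,0,0]},{"delta_pos":[0.1,-4.8,0],"delta_rot":[0,0,0]}]'
python3 - <<'E'
from cell import bot, eyes
import cv2
c=eyes.get_calibration('wrist');print(c['origin'],c['orientation'])
cv2.imwrite('pics/c_wrist.png',eyes.grab_frame('wrist')[:,:,::-1])
E
```

```text
time_s: 1.65
position: [0.42, -0.0303, 0.2297]
orientation: [0.043, 0.999, -0.001, 0.001]
contact_force: [2.1, -0.1, 0.5]
gripper_width: 0.999
time_s: 1.95
position: [0.4208, -0.0809, 0.2297]
orientation: [0.046, 0.999, -0.001, 0.001]
contact_force: [0.3, -0.1, 0.5]
gripper_width: 0.998
[ 0.33967903 -0.0737867   0.38234691] [0.73129128 0.66717126 0.0944537  0.10570747]
```

View pics/c_wrist.png

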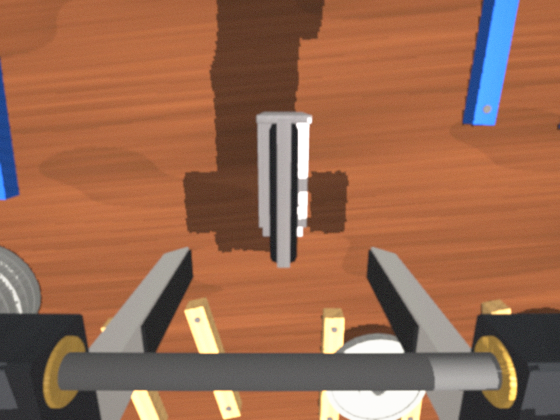

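Run:
```python
from h import *
from cell import eyes,bot
c=eyes.get_calibration('wrist')
P=plane(c,[(284,265),(284.5,126),(258,118),(311,118),(284.5,115)],.118)
print(np.round(P*1000,1),np.degrees(np.arctan2(*(P[0]-P[1])[[1,0]])))
q=bot.sense();print(q['position'],R.from_quat(q['orientation']).as_matrix().round(4))
crop('pics/c_wrist.png',230,100,110,190,3.1,'pics/c2.png')
```

```text
[[461.6 -80.  118. ]
 [354.4 -70.4 118. ]
 [347.2 -88.6 118. ]
 [350.6 -51.3 118. ]
 [346.9 -69.7 118. ]] -5.115027030540642
[ 0.4208156  -0.07897994  0.22964873] [[-0.996   0.0893  0.0011]
 [ 0.0893  0.996  -0.0015]
 [-0.0013 -0.0014 -1.    ]]
```

View pics/c2.png

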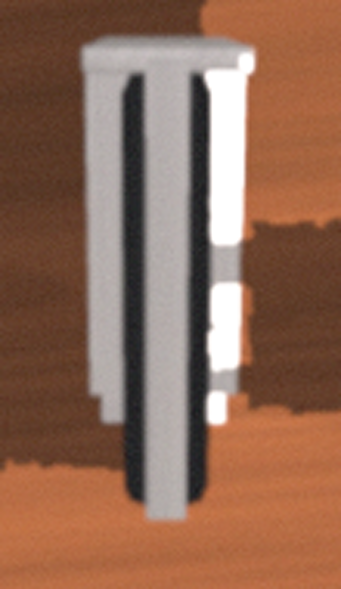

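```bash
python3 -m pendant '[{"delta_pos":[0,0.25,-3],"delta_rot":[0,0,0]},{"delta_pos":[0,0.25,-6],"delta_rot":[0,0,0]},{"delta_pos":[0,0.25,-9],"delta_rot":[0,0,0]},{"delta_pos":[0,0.25,-11.5],"delta_rot":[0,0,0]},{"delta_pos":[0,0.25,-12.0],"delta_rot":[0,0,0]}]'; python3 -m pendant '[{"delta_pos":[0,0,0],"delta_rot":[0,0,0]}]'
python3 - <<'E'
from cell import bot, eyes
import cv2
cv2.imwrite('pics/d_wrist.png',eyes.grab_frame('wrist')[:,:,::-1])
cv2.imwrite('pics/d_side.png',eyes.grab_frame('side')[:,:,::-1])
E
```

```text
time_s: 2.5
position: [0.4192, -0.0745, 0.1076]
orientation: [0.043, 0.999, -0.0, -0.002]
contact_force: [-0.2, 0.0, 0.1]
gripper_width: 1.002
time_s: 2.6
position: [0.419, -0.0733, 0.1073]
orientation: [0.043, 0.999, 0.0, -0.003]
contact_force: [0.1, 0.5, -0.3]
gripper_width: 1.001
```

View pics/d_wrist.png

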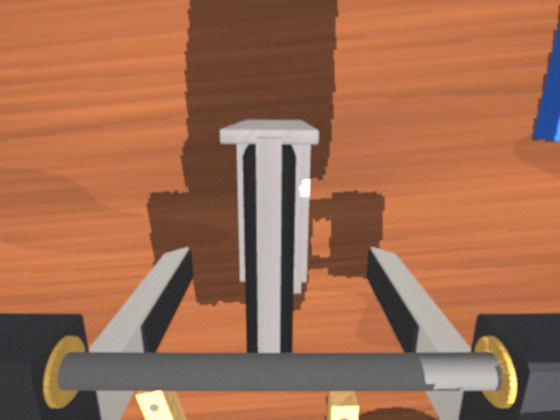

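View pics/d_side.png

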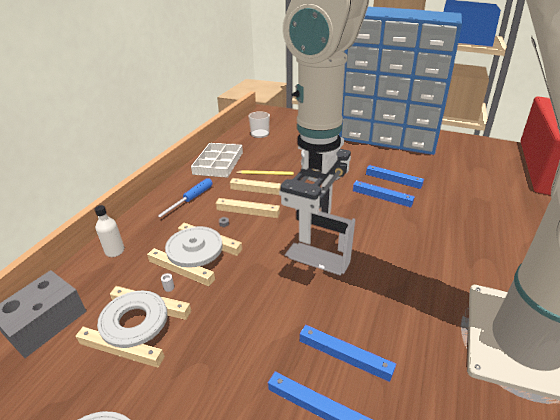

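```bash
python3 -m pendant '[{"delta_pos":[0.2,-0.3,0.1],"delta_rot":[0,0,0]},{"delta_pos":[0.2,-0.3,0.1],"delta_rot":[0,0,0]}]'; python3 -m pendant '[{"delta_pos":[0,0,0],"delta_rot":[0,0,0]},{"delta_pos":[0,0,0],"delta_rot":[0,0,0]},{"delta_pos":[0,0,0],"delta_rot":[0,0,0]},{"delta_pos":[0,0,0],"delta_rot":[0,0,0]},{"delta_pos":[0,0,0],"delta_rot":[0,0,0]}]' -1;  python3 -m pendant '[{"delta_pos":[0,0,0],"delta_rot":[0,0,0]},{"delta_pos":[0,0,0],"delta_rot":[0,0,0]},{"delta_pos":[0,0,0],"delta_rot":[0,0,0]}]'
```

```text
time_s: 2.9
position: [0.4231, -0.0769, 0.1104]
orientation: [0.043, 0.999, -0.0, 0.0]
contact_force: [-0.2, -0.3, 0.1]
gripper_width: 1.0
time_s: 3.4
position: [0.423, -0.0769, 0.1103]
orientation: [0.043, 0.999, -0.0, -0.0]
contact_force: [-0.1, 0.4, 0.8]
gripper_width: 0.61
time_s: 3.7
position: [0.4229, -0.0769, 0.1103]
orientation: [0.043, 0.999, -0.0, -0.0]
contact_force: [-0.4, 0.4, -0.5]
gripper_width: 0.358
```

```bash
python3 -m pendant '[{"delta_pos":[0,0,0],"delta_rot":[0,0,0]},{"delta_pos":[0,0,0],"delta_rot":[0,0,0]},{"delta_pos":[0,0,0],"delta_rot":[0,0,0]},{"delta_pos":[0,0,0],"delta_rot":[0,0,0]},{"delta_pos":[0,0,0],"delta_rot":[0,0,0]}]'
```

```text
time_s: 4.2
position: [0.4229, -0.077, 0.1102]
orientation: [0.043, 0.999, -0.0, -0.0]
contact_force: [-0.0, -1.1, -2.1]
gripper_width: 0.233
```

```bash
python3 -m pendant '[{"delta_pos":[0,0,0.6],"delta_rot":[0,0,0]},{"delta_pos":[0,0,1.5],"delta_rot":[0,0,0]},{"delta_pos":[0,0,3],"delta_rot":[0,0,0]},{"delta_pos":[0,0,4],"delta_rot":[0,0,0]},{"delta_pos":[0,0,4],"delta_rot":[0,0,0]}]'; python3 -m pendant '[{"delta_pos":[0.6,2,0],"delta_rot":[0,0,1]},{"delta_pos":[1.8,6,0],"delta_rot":[0,0,3]},{"delta_pos":[3,10,0],"delta_rot":[0,0,5]},{"delta_pos":[4.2,14,0],"delta_rot":[0,0,7]},{"delta_pos":[5.2,18,0],"delta_rot":[0,0,9]}]' ; python3 -m pendant '[{"delta_pos":[0.8,3.5,0],"delta_rot":[0,0,1]},{"delta_pos":[1.8,6.5,0],"delta_rot":[0,0,2]},{"delta_pos":[2.6,9,0],"delta_rot":[0,0,2.6]},{"delta_pos":[2.8,9.8,0],"delta_rot":[0,0,2.6]},{"delta_pos":[2.8,9.8,0],"delta_rot":[0,0,2.6]}]'
python3 - <<'E'
from cell import bot, eyes
import cv2
for n in('wrist','side','top'): cv2.imwrite(f'pics/e_{n}.png',eyes.grab_frame(n)[:,:,::-1])
s=bot.sense();print(s['position'],s['orientation'],s['wrist_torque'],s['contact_force'])
E
```

```text
time_s: 4.7
position: [0.4239, -0.0771, 0.1517]
orientation: [0.043, 0.999, -0.0, 0.002]
contact_force: [-0.2, 0.7, -3.9]
gripper_width: 0.232
time_s: 5.2
position: [0.4762, 0.1046, 0.1515]
orientation: [-0.036, 0.999, -0.0, 0.001]
contact_force: [0.7, -0.5, -2.5]
gripper_width: 0.231
time_s: 5.7
position: [0.5036, 0.2033, 0.1509]
orientation: [-0.06, 0.998, -0.0, 0.001]
contact_force: [-0.7, -0.7, -2.9]
gripper_width: 0.229
[0.50357273 0.20024259 0.15119436] [-5.79230521e-02  9.98320260e-01 -9.82729299e-04  7.83273079e-04] [ 0.02622475 -0.05449767 -0.01945868] [ 0.8317663  -0.32649965 -3.28647266]
```

View pics/e_wrist.png

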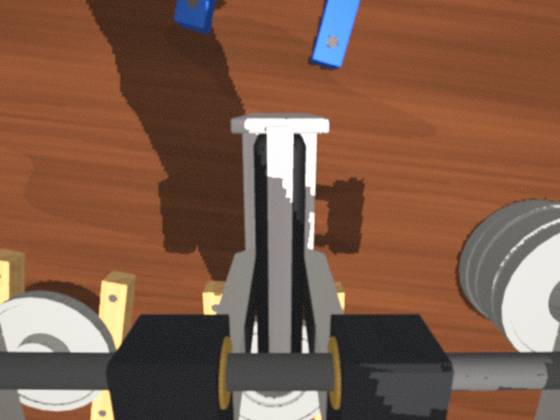

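View pics/e_side.png

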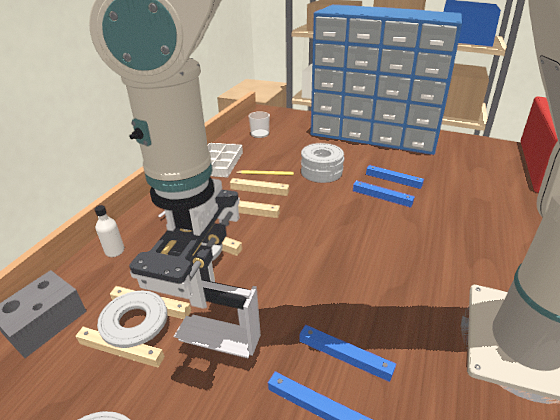

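View pics/e_top.png

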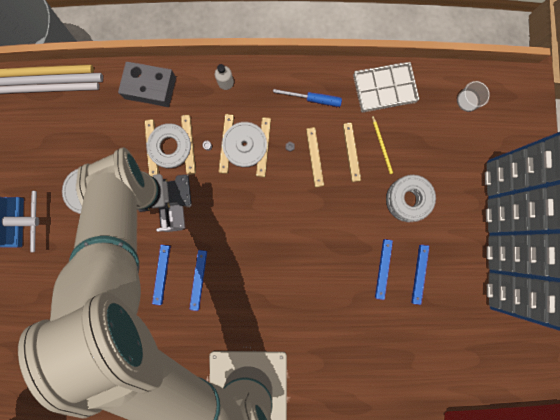

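```bash
cat > lift.py <<'E'
from h import *
from cell import eyes,bot
def check(src,cam,s,out,x,y,w,h,k):
    c=eyes.get_calibration(cam)
    T=R.from_quat(s['orientation']).as_matrix(); p=s['position']
    u=-T[:,0]; v=T[:,1]; n=-T[:,2]   # lifter x,y(approx),z
    g=p+0.0*u-n*(0.1103-0.105)  # TCP was .1103 above blade underside
    P=[g+a*u+b*v+z*n for a,b,z in[(.056,.026,-.105),(.056,-.026,-.105),(-.072,.026,-.105),(-.072,-.026,-.105),(.038,0,.013),(-.072,0,.013)]]
    q=proj(c,np.array(P)); print(np.round(q,1))
    i=cv2.imread(src)[y:y+h,x:x+w];i=cv2.resize(i,None,fx=k,fy=k,interpolation=cv2.INTER_CUBIC)
    for a in q: cv2.circle(i,tuple(int(round(t)) for t in ((a[0]-x+.5)*k,(a[1]-y+.5)*k)),3,(0,0,255),-1)
    cv2.imwrite(out,i)
E
python3 - <<'E'
from lift import *
check('pics/e_side.png','side',bot.sense(),'pics/e2.png',160,260,120,110,5)
E
```

```text
[[174.1 338.8]
 [188.3 314.3]
 [248.8 357.8]
 [259.3 330.9]
 [178.3 278.2]
 [249.2 293.1]]
```

View pics/e2.png

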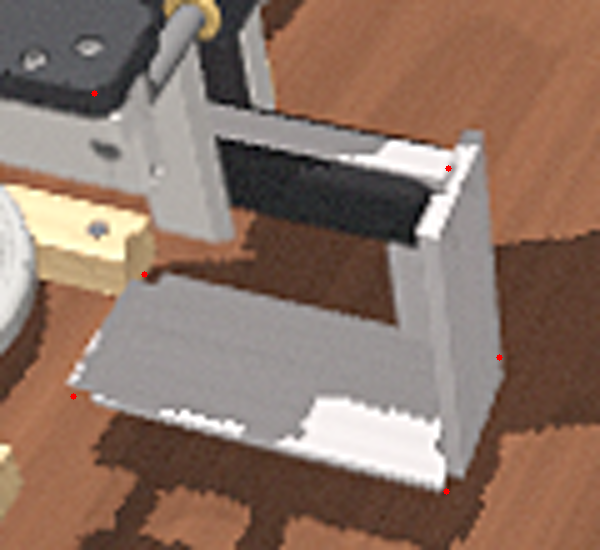

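```bash
python3 -m pendant '[{"delta_pos":[0,0,-1],"delta_rot":[0,0,0]},{"delta_pos":[0,0,-2.3],"delta_rot":[0,0,0]},{"delta_pos":[0,0,-3.2],"delta_rot":[0,0,0]},{"delta_pos":[0,0,-3.3],"delta_rot":[0,0,0]},{"delta_pos":[0,0,-3.3],"delta_rot":[0,0,0]}]';python3 - <<'E'
from lift import *
cv2.imwrite('pics/f_side.png',eyes.grab_frame('side')[:,:,::-1])
s=bot.sense();print(s['position'],s['orientation'])
check('pics/f_side.png','side',s,'pics/f2.png',130,250,150,120,5)
E
```

```text
time_s: 6.35
position: [0.5033, 0.2, 0.1175]
orientation: [-0.058, 0.998, -0.001, 0.0]
contact_force: [0.1, -0.2, -2.8]
gripper_width: 0.233
[0.50357392 0.2002761  0.11798073] [-5.79130599e-02  9.98320933e-01 -9.90559109e-04  6.41327635e-04]
[[177.9 350.9]
 [191.5 326.6]
 [250.3 369.8]
 [260.4 343.1]
 [182.2 293.7]
 [250.7 308.9]]
```

View pics/f2.png

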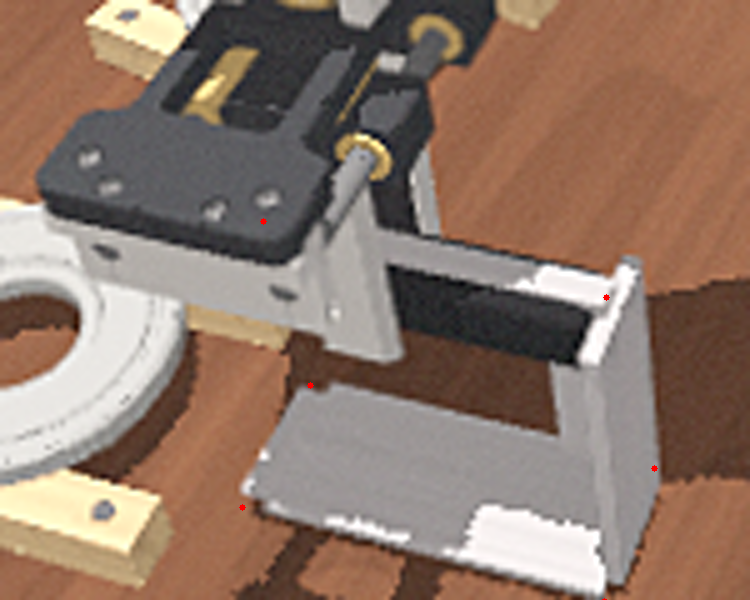

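Blade level, tip lined up with the channel. Insert.

```bash
python3 -m pendant '[{"delta_pos":[1,0.12,0],"delta_rot":[0,0,0]},{"delta_pos":[3,0.35,0],"delta_rot":[0,0,0]},{"delta_pos":[5,0.6,0],"delta_rot":[0,0,0]},{"delta_pos":[6.5,0.75,0],"delta_rot":[0,0,0]},{"delta_pos":[6.5,0.75,0],"delta_rot":[0,0,0]}]';python3 - <<'E'
from lift import *
cv2.imwrite('pics/g_side.png',eyes.grab_frame('side')[:,:,::-1])
s=bot.sense();print(s['position'],s['orientation'])
check('pics/g_side.png','side',s,'pics/g2.png',70,230,190,150,4)
E
```

```text
time_s: 6.9
position: [0.5719, 0.2079, 0.1185]
orientation: [-0.057, 0.998, -0.001, 0.003]
contact_force: [-0.6, -0.2, -2.6]
gripper_width: 0.23
[0.56972441 0.2077333  0.11813379] [-5.76031743e-02  9.98338362e-01 -9.10149000e-04  1.24972698e-03]
[[143.4 341.2]
 [158.4 318.1]
 [211.6 359.7]
 [223.6 334.3]
 [144.3 284.9]
 [208.4 299.5]]
```

View pics/g2.png

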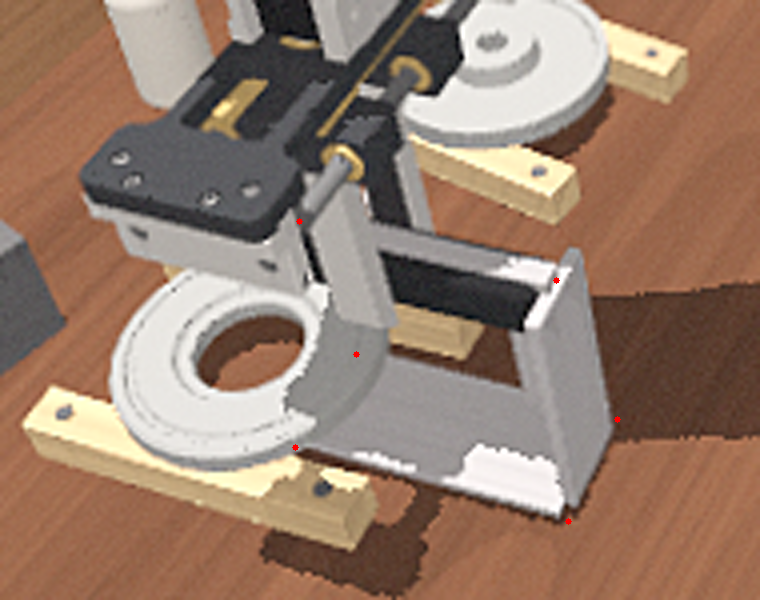

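```bash
python3 -m pendant '[{"delta_pos":[2,0.23,0],"delta_rot":[0,0,0]},{"delta_pos":[4.5,0.53,0],"delta_rot":[0,0,0]},{"delta_pos":[7,0.82,0],"delta_rot":[0,0,0]},{"delta_pos":[8.8,1.05,0],"delta_rot":[0,0,0]},{"delta_pos":[8.8,1.05,0],"delta_rot":[0,0,0]}]';python3 - <<'E'
from lift import *
for n in('side','wrist','top'):cv2.imwrite(f'pics/i_{n}.png',eyes.grab_frame(n)[:,:,::-1])
s=bot.sense();print(s['position'],s['orientation'])
check('pics/i_side.png','side',s,'pics/i2.png',50,210,190,160,4)
E
```

```text
time_s: 7.45
position: [0.6592, 0.2181, 0.118]
orientation: [-0.057, 0.998, -0.001, 0.002]
contact_force: [-0.7, -0.6, -2.7]
gripper_width: 0.23
[0.65582431 0.21817065 0.11776584] [-5.77889812e-02  9.98328276e-01 -1.03998438e-03 -7.00158844e-05]
[[101.8 329.7]
 [118.3 308.1]
 [164.6 347.4]
 [178.7 323.6]
 [ 98.7 274.5]
 [157.1 288.2]]
```

View pics/i2.png

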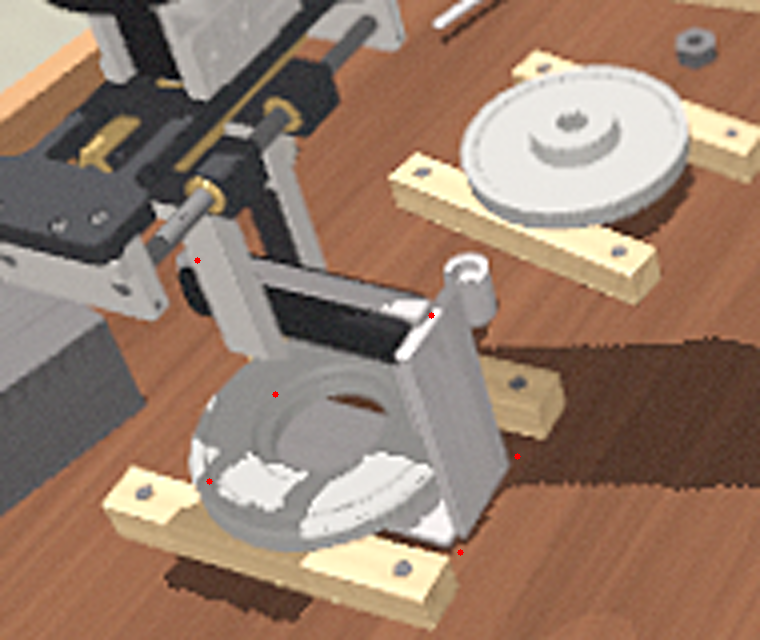

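View pics/i_wrist.png

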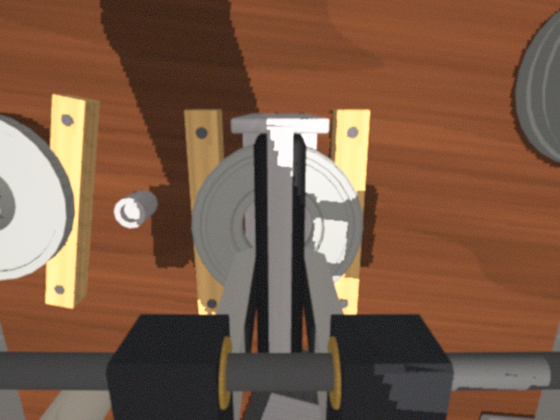

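View pics/i_top.png

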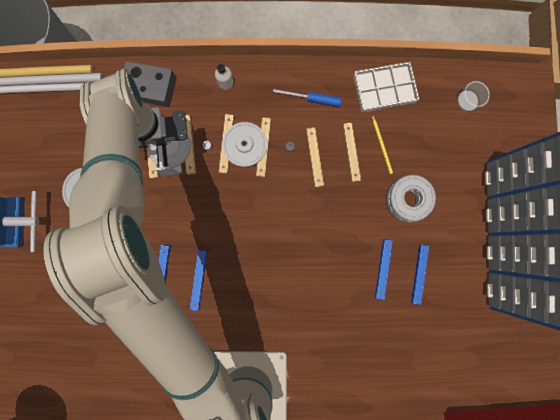

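```bash
python3 -m pendant '[{"delta_pos":[0.1,0,0.3],"delta_rot":[0,0,0]},{"delta_pos":[0.1,0.02,0.6],"delta_rot":[0,0,0]},{"delta_pos":[0.1,0.02,0.9],"delta_rot":[0,0,0]},{"delta_pos":[0.1,0.02,1.2],"delta_rot":[0,0,0]},{"delta_pos":[0.1,0.02,1.5],"delta_rot":[0,0,0]}]'; python3 -m pendant '[{"delta_pos":[0,0,0.4],"delta_rot":[0,0,0]},{"delta_pos":[0,0,0.8],"delta_rot":[0,0,0]},{"delta_pos":[0,0,0.8],"delta_rot":[0,0,0]},{"delta_pos":[0,0,0.8],"delta_rot":[0,0,0]}]';python3 - <<'E'
from lift import *
for n in('side','wrist'):cv2.imwrite(f'pics/j_{n}.png',eyes.grab_frame(n)[:,:,::-1])
s=bot.sense();print(s['position'],s['orientation'],s['wrist_torque'])
check('pics/j_side.png','side',s,'pics/j2.png',50,190,190,160,4)
E
```

```text
time_s: 8.1
position: [0.6564, 0.2183, 0.1327]
orientation: [-0.058, 0.998, -0.001, -0.0]
contact_force: [-0.8, 0.4, -5.2]
gripper_width: 0.231
time_s: 8.5
position: [0.6564, 0.2183, 0.1408]
orientation: [-0.058, 0.998, -0.001, -0.0]
contact_force: [0.5, 0.4, -5.1]
gripper_width: 0.232
[0.65620299 0.21824694 0.14050363] [-5.78489710e-02  9.98324371e-01 -1.21874528e-03 -6.79342041e-04] [ 0.04596523 -0.12481313  0.03237973]
[[ 97.8 321.5]
 [114.9 299.9]
 [161.6 339.2]
 [176.3 315.3]
 [ 94.3 264.3]
 [153.7 277.7]]
```

View pics/j2.png

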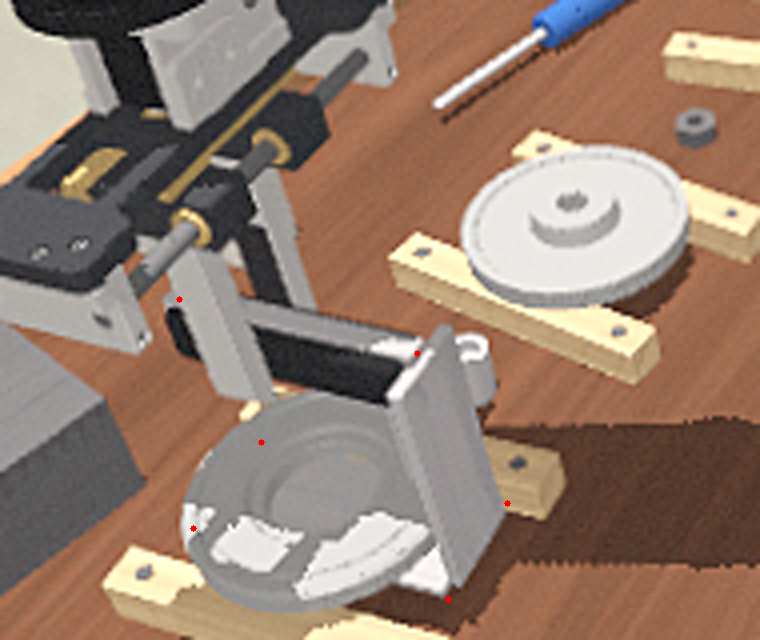

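View pics/j_wrist.png

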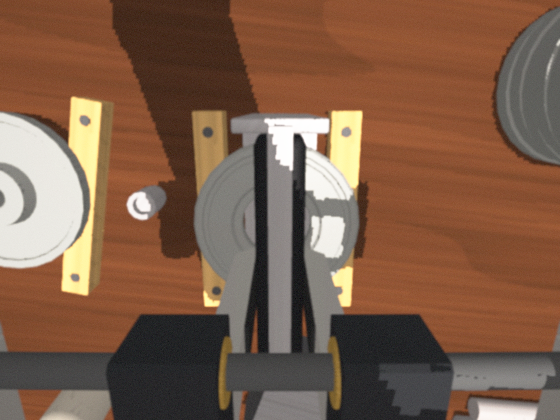

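```bash
cat > rw.py <<'E'
from lift import *
def ringrel(src,c,s,th):
    img=cv2.imread(src);T=R.from_quat(s['orientation']).as_matrix();u=-T[:,0];v=T[:,1]
    z=s['position'][2]-.1103+.016
    return img,u,v,z
E
python3 - <<'E'
from rw import *
crop('pics/j_wrist.png',180,100,200,200,3,'pics/j3.png')
c=eyes.get_calibration('wrist');s=bot.sense()
P=plane(c,[(195,218),(358,218),(277,145)],s['position'][2]-.1103+.016)
T=R.from_quat(s['orientation']).as_matrix();u=-T[:,0];v=T[:,1]
d=P-s['position'];print(np.round(np.c_[d@u,d@v]*1000,1))
E
```

```text
[[ -4.  -61.2]
 [ -4.1  55.1]
 [-55.6  -2.6]]
```

View pics/j3.png

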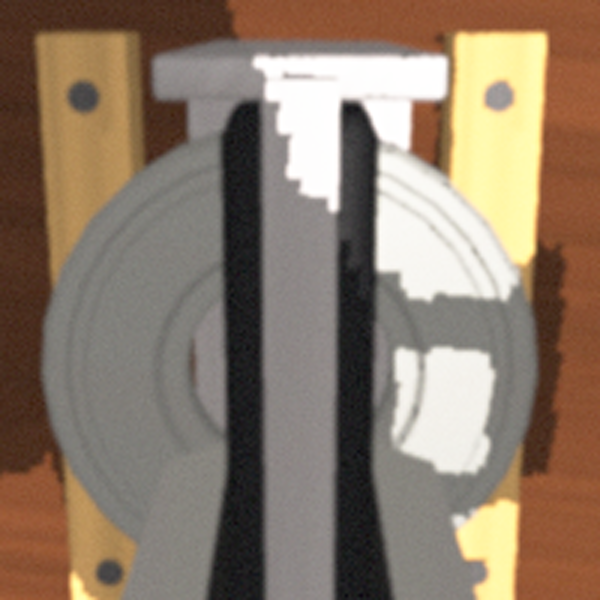

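Run:
```python
from rw import *
c=eyes.get_calibration('wrist');s=bot.sense();p=s['position']
T=R.from_quat(s['orientation']).as_matrix();u=-T[:,0];v=T[:,1]
rel=lambda P:np.c_[(P-p)@u,(P-p)@v]*1000
cr=lambda q:(np.array(q)+.5)/3-.5+[180,100]
Q=rel(plane(c,cr([(43,365),(537,365),(60,285),(525,300),(375,150),(440,185),(222,146),(150,185)]),p[2]-.1103+.016))
from scipy.optimize import least_squares
f=least_squares(lambda x:np.hypot(Q[:,0]-x[0],Q[:,1]-x[1])-x[2],[0,0,60]);print('ring',f.x,f.fun.round(1))
print('bar',rel(plane(c,cr([(299,150),(300,420)]),p[2]-.1103+.118)))
print('plate inner top? ',rel(plane(c,cr([(300,98),(300,58)]),p[2]-.1103+.118)))
```

```text
ring [ 4.00748514 -2.97328366 59.18183625] [ 0.2 -0.2  0.3 -0.1  0.5  0.2  0.2 -1. ]
bar [[-64.37887471  -0.91527751]
 [-26.27754254  -0.77954386]]
plate inner top?  [[-71.13655833  -0.78337736]
 [-76.22080255  -0.78379284]]
```

```bash
python3 -m pendant '[{"delta_pos":[0,0,0.5],"delta_rot":[0,0,0]},{"delta_pos":[0,0,1.5],"delta_rot":[0,0,0]},{"delta_pos":[0,0,2.7],"delta_rot":[0,0,0]},{"delta_pos":[0,0,3.8],"delta_rot":[0,0,0]},{"delta_pos":[0,0,4.5],"delta_rot":[0,0,0]}]'; python3 -m pendant '[{"delta_pos":[0,-0.4,0],"delta_rot":[0,0,0]},{"delta_pos":[0,-1.2,0],"delta_rot":[0,0,0]},{"delta_pos":[-0.1,-2.4,0],"delta_rot":[0,0,0]},{"delta_pos":[-0.2,-3.9,0],"delta_rot":[0,0,0]},{"delta_pos":[-0.3,-5.4,0],"delta_rot":[0,0,0.3]}]'; python3 -m pendant '[{"delta_pos":[0,-1.5,0],"delta_rot":[0,0,0]},{"delta_pos":[-0.1,-3,0],"delta_rot":[0,0,0]},{"delta_pos":[-0.2,-4.5,0],"delta_rot":[0,0,0.2]},{"delta_pos":[-0.3,-6,0],"delta_rot":[0,0,0.3]},{"delta_pos":[-0.4,-7.5,0],"delta_rot":[0,0,0.4]}]'; python3 -m pendant '[{"delta_pos":[0,-1.5,0],"delta_rot":[0,0,0]},{"delta_pos":[-0.1,-3,0],"delta_rot":[0,0,0]},{"delta_pos":[-0.2,-4.5,0],"delta_rot":[0,0,0.2]},{"delta_pos":[-0.3,-6,0],"delta_rot":[0,0,0.3]},{"delta_pos":[-0.4,-7.5,0],"delta_rot":[0,0,0.4]}]'
```

```text
time_s: 9.1
position: [0.6571, 0.2185, 0.1877]
orientation: [-0.058, 0.998, -0.001, 0.001]
contact_force: [1.1, 0.2, -5.2]
gripper_width: 0.233
time_s: 9.6
position: [0.6537, 0.1621, 0.1872]
orientation: [-0.06, 0.998, -0.001, 0.0]
contact_force: [0.9, -0.8, -5.2]
gripper_width: 0.23
time_s: 10.1
position: [0.6496, 0.0858, 0.1872]
orientation: [-0.064, 0.998, -0.001, 0.0]
contact_force: [-0.9, -0.7, -5.4]
gripper_width: 0.232
time_s: 10.6
position: [0.6455, 0.0096, 0.1872]
orientation: [-0.067, 0.998, -0.001, 0.0]
contact_force: [-0.1, 0.4, -5.1]
gripper_width: 0.231
```

Run:
```python
from lift import *
cv2.imwrite('pics/k_side.png',eyes.grab_frame('side')[:,:,::-1]);cv2.imwrite('pics/k_wrist.png',eyes.grab_frame('wrist')[:,:,::-1])
s=bot.sense();print(s['position'],s['orientation'])
```

```text
[0.64540305 0.00647045 0.18724485] [-6.50546697e-02  9.97877895e-01 -2.75575433e-03 -5.76386839e-05]
```

View pics/k_side.png

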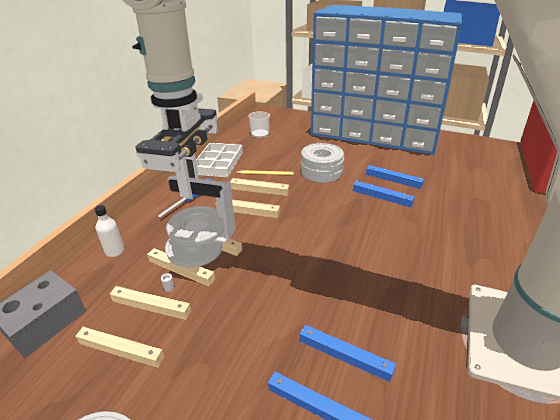

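View pics/k_wrist.png

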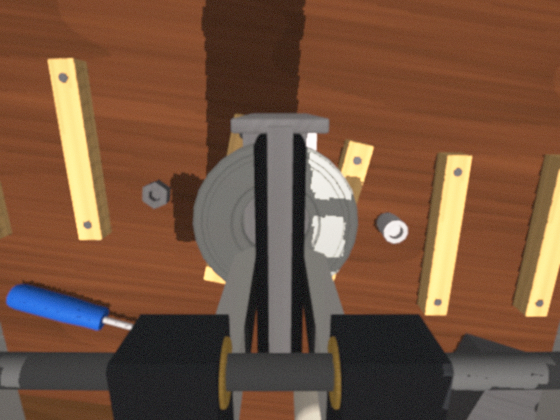

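```bash
python3 -m pendant '[{"delta_pos":[0,-0.6,0],"delta_rot":[0,0,0]},{"delta_pos":[-0.1,-1.8,0],"delta_rot":[0,0,0]},{"delta_pos":[-0.2,-3.2,0],"delta_rot":[0,0,0.2]},{"delta_pos":[-0.3,-4.7,0],"delta_rot":[0,0,0.3]},{"delta_pos":[-0.3,-6.2,0],"delta_rot":[0,0,0.4]}]'; python3 -m pendant '[{"delta_pos":[0,-1.5,0],"delta_rot":[0,0,0]},{"delta_pos":[-0.1,-3,0],"delta_rot":[0,0,0]},{"delta_pos":[-0.2,-4.5,0],"delta_rot":[0,0,0.2]},{"delta_pos":[-0.3,-6,0],"delta_rot":[0,0,0.3]},{"delta_pos":[-0.4,-7.5,0],"delta_rot":[0,0,0.4]}]'; python3 -m pendant '[{"delta_pos":[-0.1,-1.5,0],"delta_rot":[0,0,0]},{"delta_pos":[-0.2,-3,0],"delta_rot":[0,0,0]},{"delta_pos":[-0.3,-4.4,0],"delta_rot":[0,0,0.2]},{"delta_pos":[-0.4,-5.7,0],"delta_rot":[0,0,0.2]},{"delta_pos":[-0.5,-6.8,0],"delta_rot":[0,0,0.2]}]'
```

```text
time_s: 11.2
position: [0.6421, -0.0573, 0.1873]
orientation: [-0.068, 0.998, -0.003, -0.0]
contact_force: [-0.2, 0.5, -5.0]
gripper_width: 0.229
time_s: 11.7
position: [0.638, -0.1335, 0.1872]
orientation: [-0.072, 0.997, -0.003, -0.0]
contact_force: [-0.5, 0.2, -6.0]
gripper_width: 0.234
time_s: 12.2
position: [0.6328, -0.2029, 0.1872]
orientation: [-0.073, 0.997, -0.003, -0.0]
contact_force: [0.1, 0.3, -5.5]
gripper_width: 0.233
```

```bash
python3 -m pendant '[{"delta_pos":[0,-1,0],"delta_rot":[0,0,0]},{"delta_pos":[0,-1.8,0],"delta_rot":[0,0,0]},{"delta_pos":[0,-2.3,0],"delta_rot":[0,0,0]},{"delta_pos":[0,-2.4,0],"delta_rot":[0,0,0]},{"delta_pos":[0,-2.4,0],"delta_rot":[0,0,0]}]'; python3 -m pendant '[{"delta_pos":[0,0,-0.8],"delta_rot":[0,0,0]},{"delta_pos":[0,0,-2],"delta_rot":[0,0,0]},{"delta_pos":[0,0,-3.1],"delta_rot":[0,0,0]},{"delta_pos":[0,0,-3.6],"delta_rot":[0,0,0]},{"delta_pos":[0,0,-3.6],"delta_rot":[0,0,0]}]'; python3 -m pendant '[{"delta_pos":[0,0,0],"delta_rot":[0,0,0]},{"delta_pos":[0,0,0],"delta_rot":[0,0,0]}]'
python3 - <<'E'
from lift import *
s=bot.sense();print(s['position'],s['orientation'])
for n in('side','wrist','top'):cv2.imwrite(f'pics/l_{n}.png',eyes.grab_frame(n)[:,:,::-1])
check('pics/l_side.png','side',s,'pics/l2.png',180,120,130,110,6)
crop('pics/l_top.png',290,100,90,100,6,'pics/l3.png')
E
```

```text
time_s: 12.7
position: [0.6329, -0.2264, 0.1871]
orientation: [-0.074, 0.997, -0.003, -0.0]
contact_force: [0.3, 0.0, -5.8]
gripper_width: 0.235
time_s: 13.2
position: [0.632, -0.226, 0.1495]
orientation: [-0.074, 0.997, -0.002, -0.002]
contact_force: [0.6, 0.2, -5.1]
gripper_width: 0.233
time_s: 13.4
position: [0.6321, -0.226, 0.1496]
orientation: [-0.074, 0.997, -0.002, -0.001]
contact_force: [0.5, -1.0, -5.5]
gripper_width: 0.233
[ 0.63210903 -0.22600746  0.14961734] [-0.07368496  0.99727802 -0.00222958 -0.00144861]
[[230.  191.8]
 [236.7 181.3]
 [279.  197.6]
 [283.9 186.6]
 [236.  145.6]
 [280.5 149.6]]
```

View pics/l2.png

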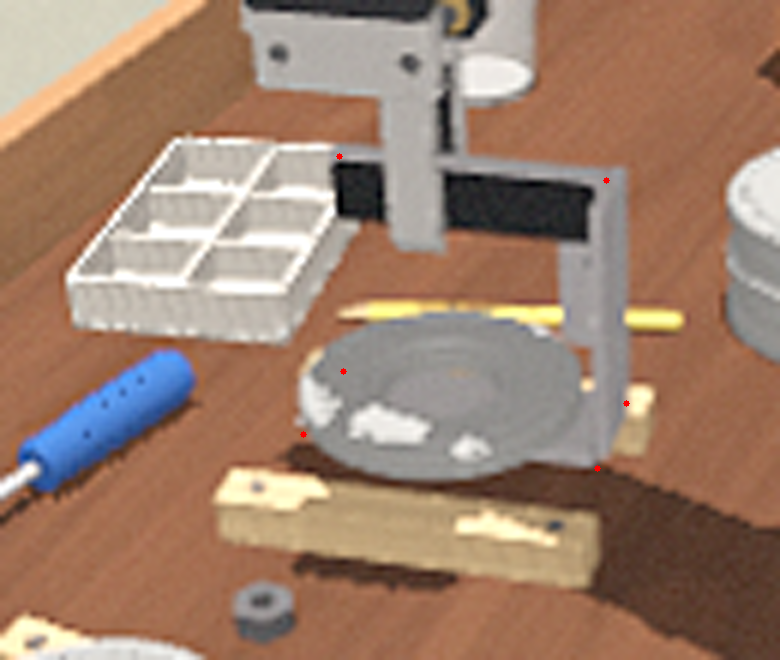

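View pics/l_wrist.png

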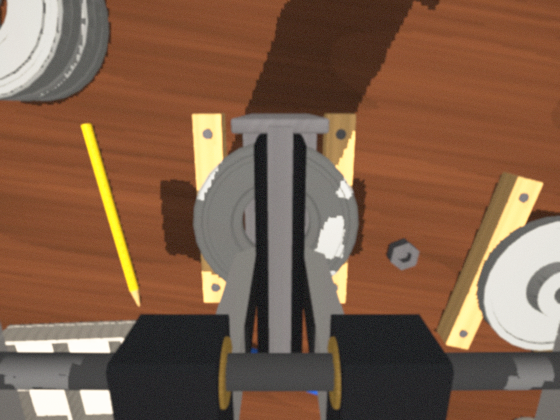

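View pics/l3.png

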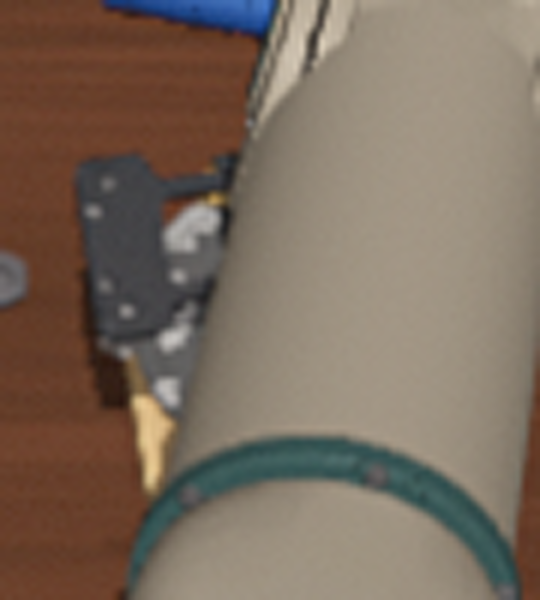

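Run:
```python
from rw import *
crop('pics/l_wrist.png',180,100,200,210,2.85,'pics/l4.png')
```

```text
(no output)
```

View pics/l4.png

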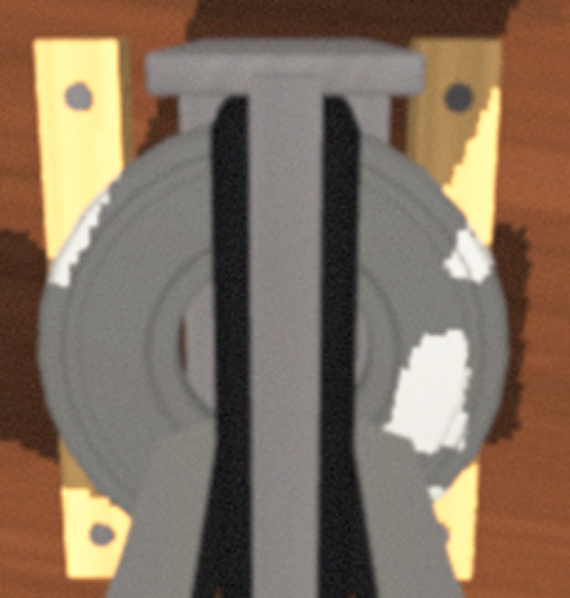

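Run:
```python
from rw import *
c=eyes.get_calibration('wrist');s=bot.sense();p=s['position']
T=R.from_quat(s['orientation']).as_matrix();u=-T[:,0];v=T[:,1]
rel=lambda P:np.c_[(P-p)@u,(P-p)@v]*1000
cr=lambda q:(np.array(q)+.5)/2.85-.5+[180,100]
S=rel(plane(c,cr([(33,38),(501,40),(65,580),(473,580),(78,97),(458,98),(102,534)]),.022));print('strip',S.round(1),'\ncentre',S[:4].mean(0),'yaw rel',np.degrees([np.arctan2(S[2,1]-S[0,1],S[2,0]-S[0,0]),np.arctan2(S[3,1]-S[1,1],S[3,0]-S[1,0])]))
Q=rel(plane(c,cr([(38,345),(508,345),(52,270),(488,240),(360,135),(440,185),(212,132),(110,195)]),p[2]-.1103+.016))
from scipy.optimize import least_squares
f=least_squares(lambda x:np.hypot(Q[:,0]-x[0],Q[:,1]-x[1])-x[2],[0,0,60]);print('ring',f.x,f.fun.round(1))
print(u,v,p)
```

```text
strip [[-75.9 -67. ]
 [-75.4  56. ]
 [ 84.2 -68. ]
 [ 83.9  56.7]
 [-60.6 -56. ]
 [-60.4  45.4]
 [ 68.6 -55.9]] 
centre [ 4.19422838 -5.57387061] yaw rel [-0.34600255  0.24104888]
ring [ 2.21355522 -2.96719785 59.40644482] [ 0.6 -1.1  0.5  1.   0.5  0.1 -0.3 -1.4]
[ 0.98913762  0.14696675 -0.00274563] [-0.14697801  0.98912956 -0.00449098] [ 0.63225589 -0.2260897   0.14987978]
```

```bash
python3 -m pendant '[{"delta_pos":[0.12,-0.1,0],"delta_rot":[0,0,0]},{"delta_pos":[0.24,-0.2,0],"delta_rot":[0,0,0]},{"delta_pos":[0.24,-0.2,-0.4],"delta_rot":[0,0,0]},{"delta_pos":[0.24,-0.2,-1.0],"delta_rot":[0,0,0]},{"delta_pos":[0.24,-0.2,-1.4],"delta_rot":[0,0,0]}]'; python3 -m pendant '[{"delta_pos":[0,0,0],"delta_rot":[0,0,0]}]';  python3 - <<'E'
from rw import *
s=bot.sense();print(s['position'],s['orientation'])
for n in('side','wrist'):cv2.imwrite(f'pics/m_{n}.png',eyes.grab_frame(n)[:,:,::-1])
check('pics/m_side.png','side',s,'pics/m2.png',180,120,130,110,6)
crop('pics/m_wrist.png',180,100,200,210,2.85,'pics/m4.png')
E
```

```text
time_s: 14.05
position: [0.6342, -0.2279, 0.135]
orientation: [-0.074, 0.997, -0.002, -0.002]
contact_force: [0.6, -0.1, -6.0]
gripper_width: 0.231
time_s: 14.15
position: [0.6335, -0.2276, 0.1338]
orientation: [-0.074, 0.997, -0.002, -0.003]
contact_force: [-0.6, 0.1, -4.8]
gripper_width: 0.232
[ 0.63349208 -0.22764061  0.133825  ] [-0.07369735  0.99727573 -0.00171146 -0.00262592]
[[230.4 196.6]
 [237.1 186.1]
 [278.9 202.4]
 [283.8 191.4]
 [236.4 151.2]
 [280.3 155.2]]
```

View pics/m2.png

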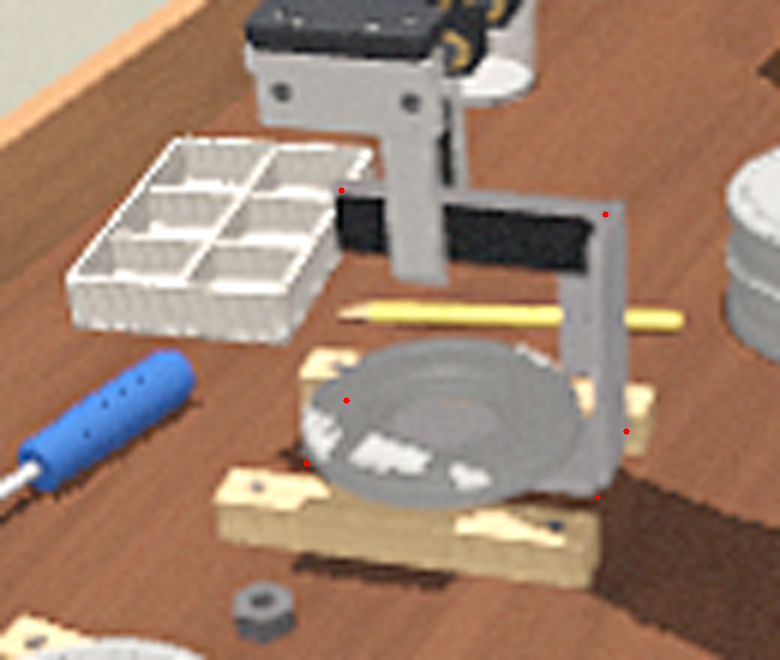

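View pics/m4.png

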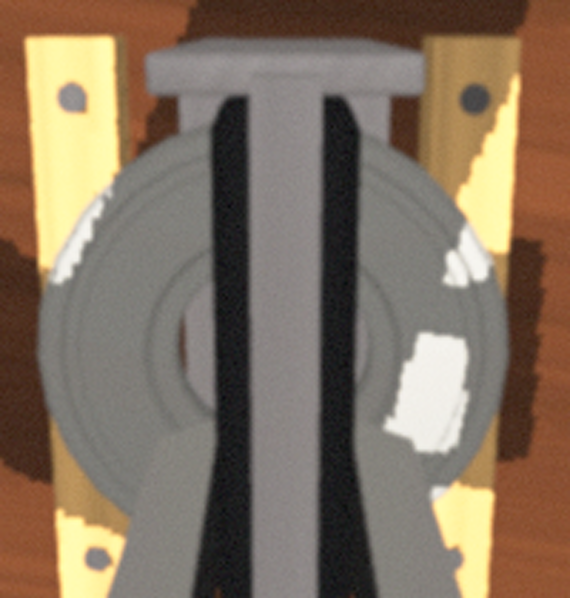

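Run:
```python
from rw import *
c=eyes.get_calibration('wrist');s=bot.sense();p=s['position']
T=R.from_quat(s['orientation']).as_matrix();u=-T[:,0];v=T[:,1]
rel=lambda P:np.c_[(P-p)@u,(P-p)@v]*1000
cr=lambda q:(np.array(q)+.5)/2.85-.5+[180,100]
S=rel(plane(c,cr([(71,97),(474,98),(97,558),(457,558)]),.022));print('holes',S.round(1),S.mean(0))
S=rel(plane(c,cr([(25,37),(521,37),(58,520),(490,490)]),.022));print('outer',S.round(1))
Q=rel(plane(c,cr([(38,345),(508,345),(50,270),(490,255),(360,135),(212,132),(110,190)]),p[2]-.1103+.016))
from scipy.optimize import least_squares
f=least_squares(lambda x:np.hypot(Q[:,0]-x[0],Q[:,1]-x[1])-x[2],[0,0,60]);print('ring',f.x,f.fun.round(1))
```

```text
holes [[-61.8 -54.7]
 [-61.5  46.9]
 [ 67.9 -54.6]
 [ 67.6  48.6]] [ 3.04595524 -3.45523618]
outer [[-76.4 -65.4]
 [-76.4  57.9]
 [ 55.9 -65.1]
 [ 46.3  56.8]]
ring [ 2.13786088 -3.46893992 59.30317842] [ 0.1 -0.5  0.6  0.3  0.7 -0.4 -0.8]
```

```bash
python3 -m pendant '[{"delta_pos":[0.1,0,-0.2],"delta_rot":[0,0,0]},{"delta_pos":[0.1,0,-0.45],"delta_rot":[0,0,0]},{"delta_pos":[0.1,0,-0.7],"delta_rot":[0,0,0]},{"delta_pos":[0.1,0,-1.1],"delta_rot":[0,0,0]},{"delta_pos":[0.1,0,-1.6],"delta_rot":[0,0,0]}]'; python3 -m pendant '[{"delta_pos":[0,0,0],"delta_rot":[0,0,0]}]';  python3 - <<'E'
from rw import *
s=bot.sense();print(s['position'],s['orientation'])
for n in('side','wrist'):cv2.imwrite(f'pics/n_{n}.png',eyes.grab_frame(n)[:,:,::-1])
check('pics/n_side.png','side',s,'pics/n2.png',180,120,130,110,6)
crop('pics/n_wrist.png',180,100,200,210,2.85,'pics/n4.png')
E
```

```text
time_s: 14.75
position: [0.6353, -0.228, 0.1187]
orientation: [-0.074, 0.997, -0.002, -0.002]
contact_force: [0.1, 0.0, -2.8]
gripper_width: 0.235
time_s: 14.85
position: [0.6349, -0.2278, 0.1179]
orientation: [-0.074, 0.997, -0.002, -0.002]
contact_force: [-0.1, -0.4, -2.6]
gripper_width: 0.236
[ 0.6349079  -0.22778834  0.11794563] [-0.07370106  0.99727622 -0.00193129 -0.00213459]
[[230.5 201.6]
 [237.1 191. ]
 [278.5 207.5]
 [283.3 196.4]
 [236.4 156.9]
 [279.9 161. ]]
```

View pics/n2.png

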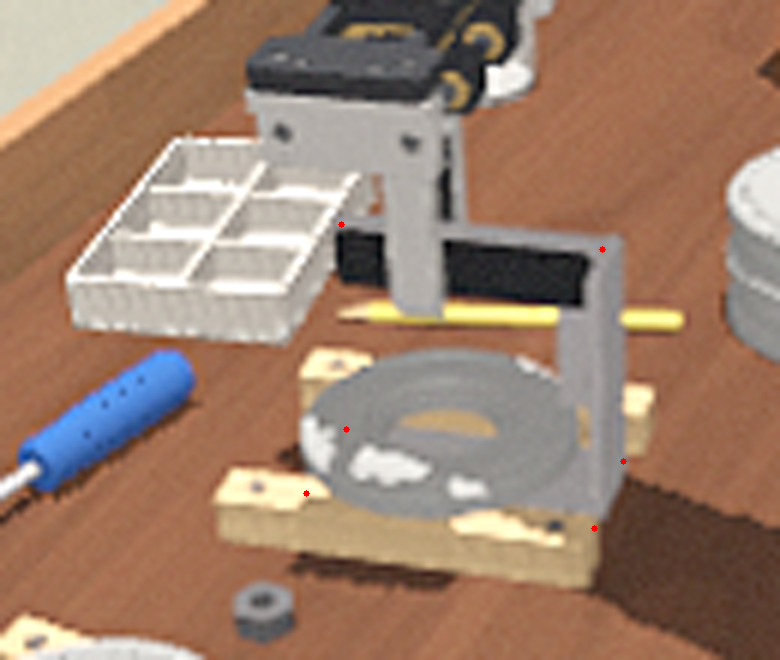

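View pics/n4.png

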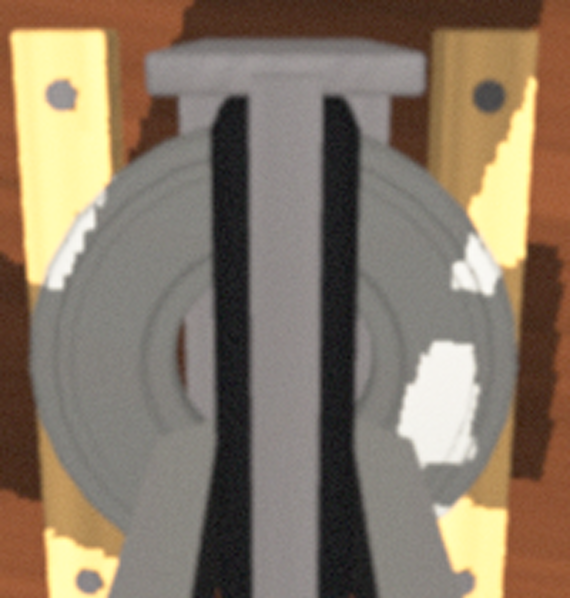

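```bash
python3 -m pendant '[{"delta_pos":[-0.8,-0.12,0],"delta_rot":[0,0,0]},{"delta_pos":[-2,-0.3,0],"delta_rot":[0,0,0]},{"delta_pos":[-4,-0.6,0],"delta_rot":[0,0,0]},{"delta_pos":[-6,-0.9,0],"delta_rot":[0,0,0]},{"delta_pos":[-8,-1.2,0],"delta_rot":[0,0,0]}]'; python3 -m pendant '[{"delta_pos":[-2,-0.3,0],"delta_rot":[0,0,0]},{"delta_pos":[-4,-0.6,0],"delta_rot":[0,0,0]},{"delta_pos":[-6,-0.9,0],"delta_rot":[0,0,0]},{"delta_pos":[-8,-1.2,0],"delta_rot":[0,0,0]},{"delta_pos":[-9,-1.35,0],"delta_rot":[0,0,0]}]'; python3 -m pendant '[{"delta_pos":[-0.5,-0.07,0],"delta_rot":[0,0,0]},{"delta_pos":[-0.5,-0.07,0],"delta_rot":[0,0,0]}]'
python3 - <<'E'
from rw import *
s=bot.sense();print(s['position'],s['orientation'])
for n in('side','wrist','top'):cv2.imwrite(f'pics/o_{n}.png',eyes.grab_frame(n)[:,:,::-1])
check('pics/o_side.png','side',s,'pics/o2.png',200,130,190,130,4)
E
```

```text
time_s: 15.45
position: [0.5541, -0.2403, 0.119]
orientation: [-0.074, 0.997, -0.002, -0.002]
contact_force: [-0.1, -0.3, -3.1]
gripper_width: 0.231
time_s: 15.95
position: [0.4617, -0.2544, 0.1194]
orientation: [-0.073, 0.997, -0.002, -0.002]
contact_force: [0.8, 0.1, -2.5]
gripper_width: 0.235
time_s: 16.15
position: [0.4562, -0.2555, 0.1197]
orientation: [-0.072, 0.997, -0.003, -0.002]
contact_force: [0.4, 0.1, -3.1]
gripper_width: 0.232
[ 0.45624011 -0.25551461  0.11974202] [-0.07234989  0.99737351 -0.0026062  -0.00218811]
[[299.2 209.4]
 [303.3 198. ]
 [350.9 215.8]
 [352.9 203.9]
 [309.2 163.3]
 [356.2 168. ]]
```

View pics/o2.png

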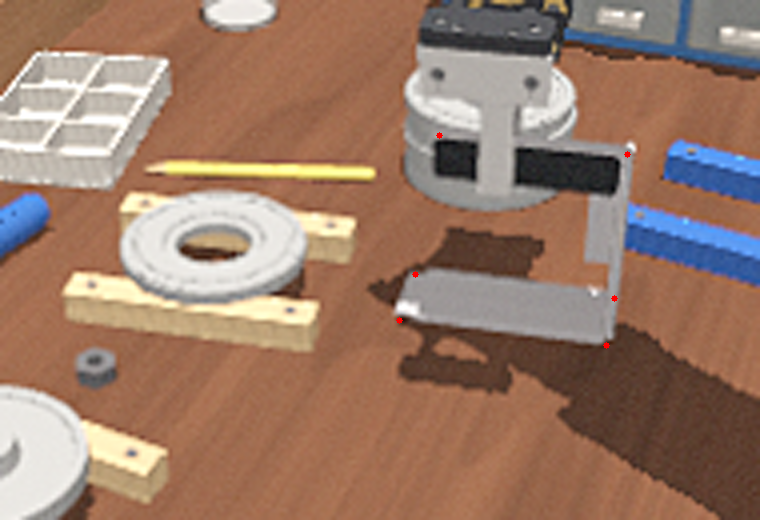

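View pics/o_wrist.png

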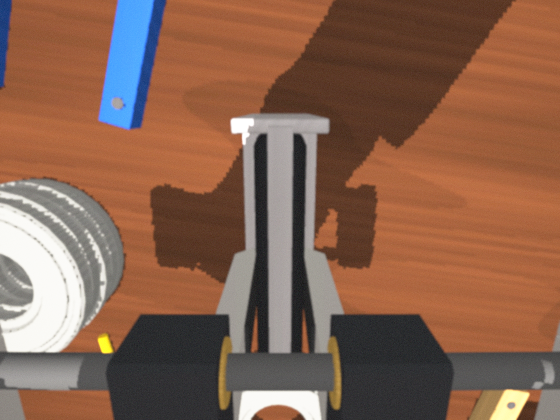

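View pics/o_top.png

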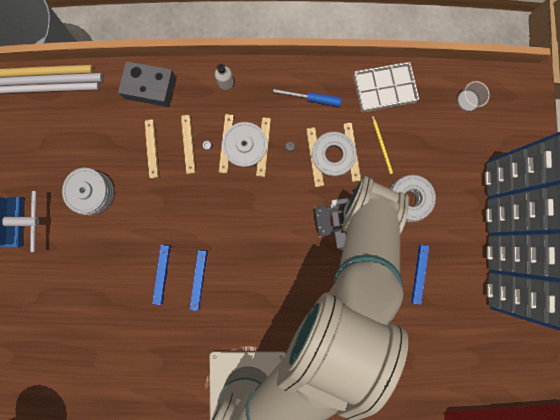

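```bash
python3 - <<'E'
from h import *
from cell import eyes
c=eyes.get_calibration('top')
img=cv2.imread('pics/o_top.png');hsv=cv2.cvtColor(img,cv2.COLOR_BGR2HSV)
g=cv2.inRange(hsv,(0,0,120),(180,35,255));g[:100]=0;g[185:]=0
n,l,s,ce=cv2.connectedComponentsWithStats(g)
for i in range(1,n):
    if s[i,4]>700 and 200<ce[i][0]<360:
        co=max(cv2.findContours((l==i).astype(np.uint8),0,1)[0],key=cv2.contourArea)
        e=cv2.fitEllipse(co);print(e,np.round(plane(c,[e[0]],.034)*1000,1))
E
python3 -m pendant '[{"delta_pos":[0,0,-0.3],"delta_rot":[0,0,0]},{"delta_pos":[0,0,-0.6],"delta_rot":[0,0,0]},{"delta_pos":[0,0,-0.8],"delta_rot":[0,0,0]},{"delta_pos":[0,0,-0.9],"delta_rot":[0,0,0]},{"delta_pos":[0,0,-0.9],"delta_rot":[0,0,0]}]'
```

```text
((244.1566162109375, 143.91896057128906), (43.058170318603516, 43.76151657104492), 18.801469802856445) [[660.   12.6  34. ]]
((333.6554260253906, 153.43569946289062), (42.64530563354492, 43.37459182739258), 147.56642150878906) [[ 635.  -227.4   34. ]]
time_s: 16.8
position: [0.4579, -0.2549, 0.1104]
orientation: [-0.073, 0.997, -0.003, -0.002]
contact_force: [0.9, -0.2, -2.4]
gripper_width: 0.233
```

```bash
python3 -m pendant '[{"delta_pos":[0,0,-0.1],"delta_rot":[0,0,0]},{"delta_pos":[0,0,-0.1],"delta_rot":[0,0,0]}]'; python3 -m pendant '[{"delta_pos":[0,0,0],"delta_rot":[0,0,0]}]'
```

```text
time_s: 17.0
position: [0.4581, -0.2551, 0.1101]
orientation: [-0.073, 0.997, -0.003, -0.001]
contact_force: [-0.9, 0.2, 4.4]
gripper_width: 0.231
time_s: 17.1
position: [0.4581, -0.2552, 0.1104]
orientation: [-0.073, 0.997, -0.003, -0.001]
contact_force: [0.4, -1.2, -2.8]
gripper_width: 0.232
```

```bash
python3 -m pendant '[{"delta_pos":[0,0,-0.05],"delta_rot":[0,0,0]},{"delta_pos":[0,0,-0.05],"delta_rot":[0,0,0]},{"delta_pos":[0,0,-0.05],"delta_rot":[0,0,0]},{"delta_pos":[0,0,-0.05],"delta_rot":[0,0,0]},{"delta_pos":[0,0,-0.05],"delta_rot":[0,0,0]}]' 0.7; python3 -m pendant '[{"delta_pos":[0,0,0],"delta_rot":[0,0,0]},{"delta_pos":[0,0,0],"delta_rot":[0,0,0]},{"delta_pos":[0,0,0],"delta_rot":[0,0,0]},{"delta_pos":[0,0,0],"delta_rot":[0,0,0]}]'
python3 - <<'E'
from rw import *
for n in('side','wrist'):cv2.imwrite(f'pics/p_{n}.png',eyes.grab_frame(n)[:,:,::-1])
crop('pics/p_side.png',200,130,190,130,4,'pics/p2.png')
E
```

```text
time_s: 17.6
position: [0.4582, -0.2552, 0.1099]
orientation: [-0.073, 0.997, -0.003, -0.001]
contact_force: [0.3, 0.5, -0.3]
gripper_width: 0.621
time_s: 18.0
position: [0.4582, -0.2552, 0.1099]
orientation: [-0.073, 0.997, -0.003, -0.001]
contact_force: [-0.5, 0.0, 0.7]
gripper_width: 0.847
```

View pics/p2.png

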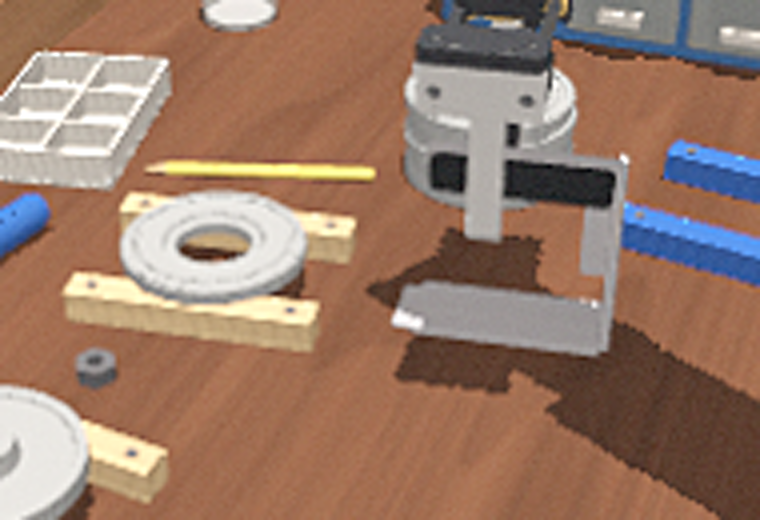

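View pics/p_wrist.png

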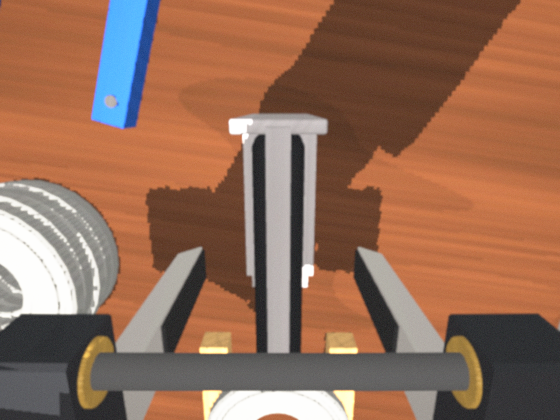

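Released, with clear gaps on both sides of the bar. Now raise straight up and check.

```bash
python3 -m pendant '[{"delta_pos":[0,0,1],"delta_rot":[0,0,0]},{"delta_pos":[0,0,3],"delta_rot":[0,0,0]},{"delta_pos":[0,0,6],"delta_rot":[0,0,0]},{"delta_pos":[0,0,9],"delta_rot":[0,0,0]},{"delta_pos":[0,0,12],"delta_rot":[0,0,0]}]'; python3 -m pendant '[{"delta_pos":[-3,3,1],"delta_rot":[0,0,0]},{"delta_pos":[-3,7,2],"delta_rot":[0,0,0]},{"delta_pos":[-3,11,2],"delta_rot":[0,0,0]},{"delta_pos":[-3,15,2],"delta_rot":[0,0,0]},{"delta_pos":[-3,19,2],"delta_rot":[0,0,0]}]';python3 -m pendant '[{"delta_pos":[0,3,0],"delta_rot":[0,0,0]},{"delta_pos":[0,6,0],"delta_rot":[0,0,0]},{"delta_pos":[0,9,0],"delta_rot":[0,0,0]},{"delta_pos":[0,9,0],"delta_rot":[0,0,0]},{"delta_pos":[0,9,0],"delta_rot":[0,0,0]}]'
python3 - <<'E'
from rw import *
for n in('side','top'):cv2.imwrite(f'pics/q_{n}.png',eyes.grab_frame(n)[:,:,::-1])
c=eyes.get_calibration('top')
img=cv2.imread('pics/q_top.png');hsv=cv2.cvtColor(img,cv2.COLOR_BGR2HSV)
g=cv2.inRange(hsv,(0,0,120),(180,35,255));g[:100]=0;g[185:]=0
n,l,s,ce=cv2.connectedComponentsWithStats(g)
for i in range(1,n):
    if s[i,4]>700 and 200<ce[i][0]<360:
        co=max(cv2.findContours((l==i).astype(np.uint8),0,1)[0],key=cv2.contourArea)
        e=cv2.fitEllipse(co);print(e,np.round(plane(c,[e[0]],.034)*1000,1))
print(bot.sense()['qvel'].round(3))
E
```

```text
time_s: 18.6
position: [0.458, -0.2551, 0.2317]
orientation: [-0.073, 0.997, -0.003, -0.001]
contact_force: [0.3, -0.0, 0.1]
gripper_width: 0.851
time_s: 19.1
position: [0.4279, -0.0637, 0.2528]
orientation: [-0.073, 0.997, -0.003, -0.0]
contact_force: [0.3, -0.3, -0.6]
gripper_width: 0.853
time_s: 19.6
position: [0.4279, 0.0265, 0.2533]
orientation: [-0.074, 0.997, -0.003, 0.0]
contact_force: [-0.3, -0.8, -1.1]
gripper_width: 0.852
((244.13941955566406, 143.9178009033203), (43.10295104980469, 43.69017791748047), 19.276256561279297) [[660.   12.7  34. ]]
((333.6594543457031, 153.4209442138672), (42.617225646972656, 43.374141693115234), 145.0715789794922) [[ 635.  -227.4   34. ]]
[ 0.013  0.003  0.003  0.002 -0.002 -0.002 -0.003]
```

View pics/q_top.png

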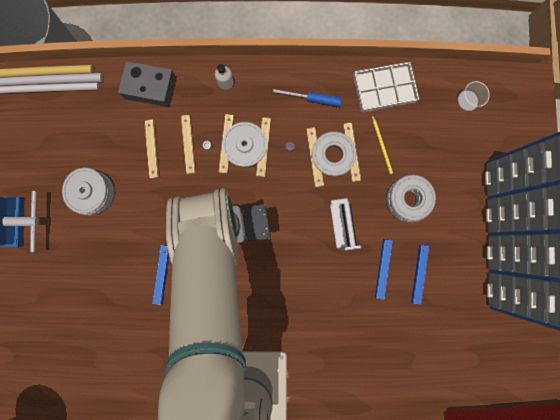

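View pics/q_side.png

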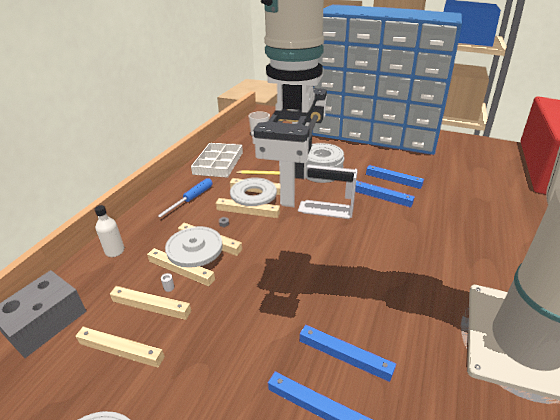

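The ring at (334,153) sits on the free stand, the hub disc at (244,144) hasn't moved, and the spatula stands alone at (344,225), clear of the stand.

```bash
python3 -c "
from cell import bot
print(bot.sign_off(), bot.sense()['time_s'])"
```

```text
the job is handed in; nothing more can be done
the job is handed in; nothing more can be done
```

I moved the wide-bore ring onto the empty wooden strips with the spatula and handed the job in, finishing at about 20 s of the 58 s allowed. I slid the blade under the ring along its channel, lifted it level and carried it over. After setting it down I drew the blade right out and left the spatula standing on the bench.

- **Ring:** the last top view puts its centre at (635.0, −227.4) mm. The stand's centre measured (635.9, −227.9), so it is about 1 mm off, within the camera's 2 mm accuracy.
- **Hub disc:** it has not moved, measuring (660.0, 12.7) mm against (659.9, 12.7) at the start.
- **Spatula and robot:** the spatula is upright and clear of the strips. The arm was touching nothing at the end.
- **Fingers and force:** the fingers stayed on the grip bar, about 7 cm above the ring. The contact forces I read between moves stayed below about 7 N.
- **Disagreement:** the wrist and top cameras differed by 2–3 mm on where the ring sat on the blade. I corrected for this before lowering, comparing ring and stand within each camera's own view; both gave nearly the same shift.

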